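# Set the paint jars out by size in the paint tin

### The job

Set the four paint jars out in the row of wells of the white paint tin, one upright in the middle of each well, in order of size with the smallest in the well next to the blue water mug and the largest at the other end. Set them down gently and leave the mug, the small tin, the brush pot and the eraser where they are.

Things in the scene. Friction and masses are not known exactly. Their poses are not given: they have to be found in the camera images.
- jar_a: the smallest of four like paint jars: upright cylinder, white plastic with a paper label and flat aluminium screw lid, straight-sided, 32 mm in diameter, 50 mm high, under 0.3 kg. Origin at the centre of its underside, z up its axis
- jar_b: the second smallest of four like paint jars: upright cylinder, white plastic with a paper label and flat aluminium screw lid, straight-sided, 40 mm in diameter, 62 mm high, under 0.3 kg. Origin at the centre of its underside, z up its axis
- jar_c: the second largest of four like paint jars: upright cylinder, white plastic with a paper label and flat aluminium screw lid, straight-sided, 48 mm in diameter, 74 mm high, under 0.3 kg. Origin at the centre of its underside, z up its axis
- jar_d: the largest of four like paint jars: upright cylinder, white plastic with a paper label and flat aluminium screw lid, straight-sided, 56 mm in diameter, 86 mm high, under 0.3 kg. Origin at the centre of its underside, z up its axis
- tray: white enamelled paint tin, fixed, with one row of four equal open square wells along its y axis, on the side nearer the robot. Origin on the table under the row's middle, z up. Well centres at x = 0, y = -129, -43, 43, 129 mm; wells 82 mm square inside, floor 4 mm and walls 12 mm above the table, walls 4 mm thick. Lid folded flat on the +x (far) side, x 51 to 151 mm, 8 mm high
- mug: blue ceramic water mug, loose, 76 mm across, 80 mm high with a side handle; stands on the table beyond one end of the row of wells (either the tray's -y or +y end): it marks where the smallest jar goes. Origin at the centre of its underside. Not to be moved
- tin: small closed dark steel tin, 100 x 56 x 18 mm, loose, lying beyond the other end of the row. Origin at the centre of its underside. Not to be moved
- brushpot: terracotta pot, 72 mm across, 90 mm high, with brushes reaching 170 mm above the table, loose, to the left (+y) of the jars. Origin at the centre of its underside. Not to be moved
- eraser: white block eraser, 22 x 50 x 12 mm, loose, to the right (-y) of the jars. Origin at the centre of its underside. Not to be moved

How it is judged:
By the outcome, as a careful person would: the job done as asked, in the order asked, and still so for the second after the job is handed in, with the robot touching nothing.
It also fails if it takes over 109 s, if anything falls off the work surface, if the arm or the gripper's body presses on something with over 40 N, if the wrist force passes 120 N, or if a joint passes its speed limit or range.

### The arm

A 6-joint arm with a two-finger parallel gripper is mounted at the origin on the work surface. World frame = base frame: x ahead of the robot, y to its left, z up, the work surface at z = 0. Lengths are in m, angles in rad, forces in N, time in s.
With the tool pointing down it reaches from about 0.25 to 0.725 m from the base axis. Payload 4 kg.
Tool frame: the origin (TCP) lies midway between the tips of the shut fingers; the grasp point (between the pads) lies 19 mm behind it; z points along the fingers, y is the line along which they close (so a half turn about z gives the same grasp; the last joint's range is limited). The gripper opens to 85 mm and grips with 20 to 120 N. Pads are 22 mm wide; open, the fingers measure 114 mm over their backs; the gripper's body (76 mm by 85 mm) begins 54 mm behind the grasp point. The pads swing forward as they close: fully open they stand 13 mm farther back than shut.
Start: joints at [-1.112, 0.241, 0.005, 1.335, 0, 1.571], TCP at [0.221, -0.448, 0.231] pointing down, gripper open.
Joint ranges: [-2.72, 2.72], [-1.05, 1.87], [-1.09, 1.28], [-1.99, 2.15], [-1.42, 1.44], [-3.14, 3.14]. Speed limits (rad/s): [2.79, 2.79, 3.14, 3.14, 3.14, 3.14].

### API

Orientations are given as a unit quaternion [x, y, z, w].
In Python, from workcell import get_obs, imaging, workorder gives the robot as it stands.
- The arm moves only by the shell command python3 -m jog 'ROWS'. ROWS is a JSON list of rows, 1 to 10 of them, each of 7 numbers: a rotation vector rx, ry, rz in rad, then dx, dy, dz in m, then the finger opening in m; each row is the pose to reach, as a shift and turn from the pose commanded when the command began, along the tool's axes at that moment; what a row does not reach only later rows make up. A row lasts 1/8 s, in which the tool goes at most 0.0625 m and 0.188 rad, less where a joint would pass 70% of its speed; a pose out of reach is approached as far as the arm can. The fingers move at their own pace and stop on an object; the grip force is fixed at half the most. Time passes only in rows, so rows that do not move let the fingers close. It prints the time, the measured TCP pose, the force, the opening and the grip force at its end.
- get_obs(): the state, without advancing time (a new reading comes with each control period).
- imaging.camera(name): name is "side" or "top" or "wrist"; returns (picture, depth): 384x512x3 uint8, red, green, blue; 384x512 float32, m along the optical axis (not along the pixel's ray), 0 where there is no reading.
- imaging.calibration(name): a dict with "mtx" (3x3 intrinsics, pixels), "R" (3x3) and "t" (3): a world point X has camera coordinates R X + t. Camera axes: x right, y down, z forward; pixel columns grow to the right and rows downward; lengths in m; the calibration is good to about 2 mm. A picture is of the moment at which its call begins: read the wrist's pose just before it. calibration takes no time and is no camera call; for the wrist camera it gives the pose at the moment of the call.
- workorder.job_done(): hands the job in; it is judged then, once.
The state is a dict: "clock": time; "joint_pos": joint angles; "joint_vel": joint speeds; "tau": joint torques, N m; "eef_pos": TCP position; "tool_rot": TCP orientation; "ft_force": force on the tool from outside, world axes, zero at the start; "ft_torque": the same for the moment, N m; "grip_width": finger opening in m; "grasp_force": force on a finger pad.
Only numpy, scipy, OpenCV 4.12 (cv2) and the standard library are available. Lean on these libraries where they do the work, as an engineer would, in place of code of your own. Each camera call takes 0.05 s, during which the arm holds its last target. There are 200 camera calls.

## Working session

There is one attempt and no reset: what is moved stays moved. The work goes in short steps, Python scripts to look and compute and a shell command to move; the robot and the scene stay as the last step left them, time stands still between calls to the robot, and variables do not carry over. Pictures are saved under pics/ and viewed, at most 14 in all, crops included, and the job is handed in when it is done.

```bash
mkdir -p pics; ls; python3 - <<'E'
from workcell import get_obs, imaging
import cv2,numpy as np
o=get_obs();print({k:np.round(o[k],3).tolist() for k in('clock','eef_pos','tool_rot','ft_force','grip_width')})
for n in('top','side'):
    p,d=imaging.camera(n);c=imaging.calibration(n)
    np.savez(f'{n}0.npz',p=p,d=d,K=c['mtx'],R=c['R'],t=c['t'])
    cv2.imwrite(f'pics/{n}0.png',p[:,:,::-1])
    R=np.array(c['R']);print(n,np.round(c['mtx'],1).tolist(),np.round(-R.T@c['t'],3),np.round(R[2],2))
E
```

```text
pics
{'clock': 0.0, 'eef_pos': [0.221, -0.448, 0.23], 'tool_rot': [0.974, 0.227, -0.0, -0.001], 'ft_force': [-0.155, -0.471, -0.124], 'grip_width': 0.085}
top [[429.4, 0.0, 253.8], [0.0, 429.4, 187.0], [0.0, 0.0, 1.0]] [0.351 0.03  1.124] [ 0.21  0.   -0.98]
side [[373.4, 0.0, 256.6], [0.0, 373.4, 186.5], [0.0, 0.0, 1.0]] [ 0.371 -0.575  0.854] [ 0.18  0.6  -0.78]
```

View pics/top0.png

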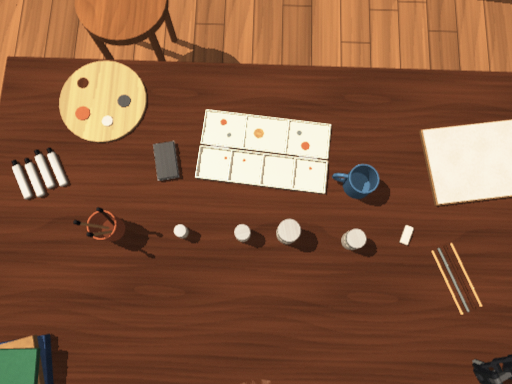

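View pics/side0.png

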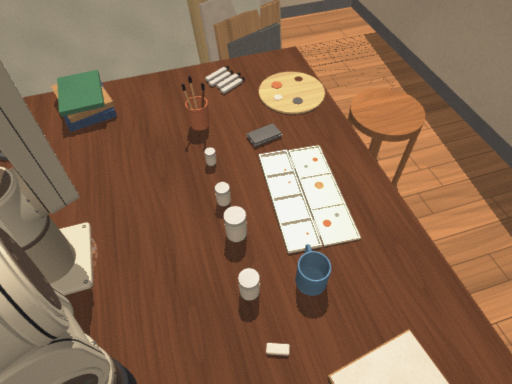

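The mug is at (362,180), right of the tray in the top view, so it is at the -y end. The tin is at (167,160), the +y end. The jars are at top pixels (181,231), (243,233), (288,231) and (353,240). The smallest goes in the rightmost well. Next I enlarge the jars and the tray.

```bash
cat > h.py <<'E'
import numpy as np,cv2
def load(n): return np.load(n+'.npz')
def plane(c,uv,z):
    "cast pixel rays onto the horizontal plane at height z"
    uv=np.atleast_2d(uv).astype(float);d=np.c_[uv,np.ones(len(uv))]@np.linalg.inv(c['K']).T@c['R']
    o=-c['R'].T@c['t'];return o+d*((z-o[2])/d[:,2])[:,None]
def tri(a,ua,b,ub):
    "two-view point and reprojection error"
    P=[c['K']@np.c_[c['R'],c['t']] for c in(a,b)]
    X=cv2.triangulatePoints(*P,np.array(ua,float).reshape(2,1),np.array(ub,float).reshape(2,1))[:,0];X=X[:3]/X[3]
    f=lambda c:(lambda q:q[:2]/q[2])(c['K']@(c['R']@X+c['t']))
    return X,np.linalg.norm(f(a)-ua),np.linalg.norm(f(b)-ub)
E
python3 - <<'E'
import cv2,numpy as np
from h import *
T=load('top0');S=load('side0')
a=cv2.resize(T['p'][100:260,160:420],None,fx=3,fy=3,interpolation=2)
b=cv2.resize(S['p'][140:310,190:370],None,fx=3.3,fy=3.3,interpolation=2)
cv2.imwrite('pics/ca.png',a[:,:,::-1]);cv2.imwrite('pics/cb.png',b[:,:,::-1])
for n,c in(('top',T),('side',S)):
    g=c['p'].min(2);h=cv2.cvtColor(c['p'],cv2.COLOR_RGB2HSV)
    m=((h[...,1]<70)&(h[...,2]>110)).astype(np.uint8)
    k,l,st,ce=cv2.connectedComponentsWithStats(m)
    for i in range(1,k):
        x,y,w,hh,A=st[i]
        if 50<A<1500:
            v,u=np.where(l==i);z=c['d'][v,u];P=(np.c_[u,v,np.ones(len(u))]@np.linalg.inv(c['K']).T*z[:,None]-c['t'])@c['R']
            print(n,st[i],np.round(ce[i]),'zmax',np.round(np.percentile(P[:,2],95),3),np.round(np.median(P,0),3))
E
```

```text
top [101 115  12  11  98] [107. 120.] zmax 0.014 [0.76 0.44 0.01]
top [153 144  10  37 186] [158. 161.] zmax 0.023 [0.649 0.29  0.019]
top [ 47 152  20  34 290] [ 56. 169.] zmax 0.018 [0.619 0.558 0.014]
top [ 35 154  19  34 288] [ 44. 171.] zmax 0.018 [0.612 0.592 0.014]
top [ 25 162  19  35 292] [ 34. 179.] zmax 0.018 [0.589 0.615 0.015]
top [ 12 164  19  35 295] [ 21. 181.] zmax 0.018 [0.582 0.647 0.014]
top [276 219  25  25 466] [288. 231.] zmax 0.089 [ 0.466 -0.054  0.086]
top [174 224  13  14 143] [180. 230.] zmax 0.054 [0.461 0.213 0.05 ]
top [234 224  17  17 222] [242. 232.] zmax 0.066 [0.462 0.058 0.062]
top [400 225  14  20 170] [406. 235.] zmax 0.015 [ 0.475 -0.366  0.012]
top [341 229  26  20 399] [354. 239.] zmax 0.078 [ 0.453 -0.216  0.074]
top [438 248  31  64 177] [453. 280.] zmax 0.011 [ 0.366 -0.482  0.007]
side [ 199    0   74   62 1400] [223.  17.] zmax -0.06 [ 0.739  1.363 -0.129]
side [205  67  37  26 528] [223.  79.] zmax 0.017 [0.598 0.601 0.013]
side [247 124  34  19 325] [264. 133.] zmax 0.021 [0.65  0.272 0.019]
side [204 148  12  18 165] [210. 156.] zmax 0.052 [0.459 0.205 0.04 ]
side [215 182  15  24 303] [222. 193.] zmax 0.064 [0.459 0.047 0.054]
side [223 206  23  36 682] [235. 223.] zmax 0.088 [ 0.463 -0.071  0.081]
side [238 268  22  32 563] [249. 283.] zmax 0.076 [ 0.451 -0.231  0.073]
side [266 343  24  13 246] [277. 349.] zmax 0.015 [ 0.472 -0.368  0.012]
```

View pics/ca.png

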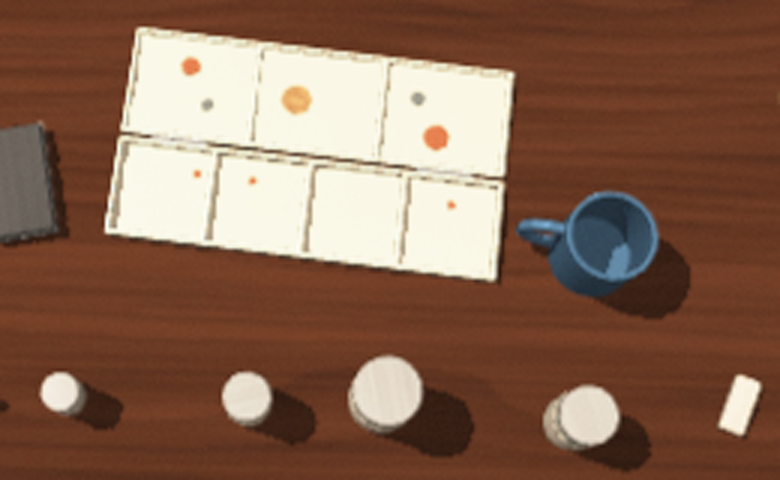

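View pics/cb.png

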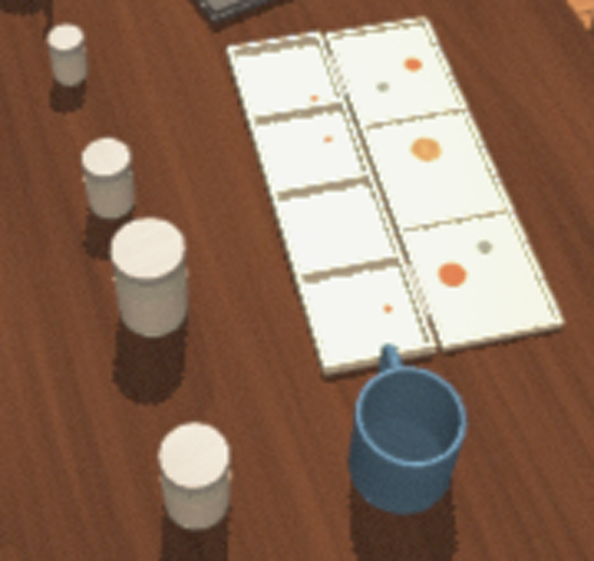

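Left to right the jars are A, B, D and C. Lids are clearly brighter than bodies in both crops, and the wells run along the robot side of the tray, dark gap between wells and folded lid. Now the measurement from two views.

```bash
cat > m1.py <<'E'
import cv2,numpy as np
from h import *
T=load('top0');S=load('side0')
J={'a':((181,231),(210,156)),'b':((242,232),(222,193)),'d':((288,231),(235,223)),'c':((354,239),(249,283))}
def lid(c,s):
    g=c['p'].min(2);x,y=s;w=g[y-26:y+27,x-26:x+27]
    body=w>90;t,_=cv2.threshold(w[body].reshape(-1,1),0,255,cv2.THRESH_BINARY+cv2.THRESH_OTSU)
    m=(w>t).astype(np.uint8)
    k,l,st,ce=cv2.connectedComponentsWithStats(m);i=l[26,26] or 1+np.argmax(st[1:,4])
    q=cv2.findContours((l==i).astype(np.uint8),0,1)[0][0]
    e=cv2.fitEllipse(q)
    return ce[i]+[x-26,y-26],st[i,4],np.round(e[1],1)
for n,(a,b) in J.items():
    ca,Aa,ea=lid(T,a);cb,Ab,eb=lid(S,b)
    X,r1,r2=tri(T,ca,S,cb);print(n,np.round(ca,1),Aa,ea,np.round(cb,1),Ab,eb,'X',np.round(X,4),'err',round(r1,2),round(r2,2),'top@z',np.round(plane(T,ca,X[2])[0],4), 'diam',np.round(2*np.sqrt(Aa/np.pi)*(1.124-X[2])/429.4/1,4))
# tray: hull of the near row
for n,c in(('top',T),('side',S)):
    m=((c['p'].min(2)>150)*255).astype(np.uint8)
    k,l,st,ce=cv2.connectedComponentsWithStats(m,connectivity=4)
    for i in range(1,k):
        if st[i,4]>300: print(n,st[i],np.round(ce[i],1))
    o=cv2.inRange(cv2.cvtColor(c['p'],cv2.COLOR_RGB2HSV),(0,90,190),(20,255,255))
    k,l,st,ce=cv2.connectedComponentsWithStats(o)
    print([(np.round(ce[i],1).tolist(),int(st[i,4])) for i in range(1,k) if st[i,4]<60 and 190<ce[i][0]<340 and 100<ce[i][1]<260])
E
python3 m1.py
```

```text
a [179.4 230.1] 108 [10.7 11.1] [209.3 151. ] 57 [6.3 9.3] X [0.4618 0.2147 0.0509] err 0.37 0.41 top@z [0.4627 0.2147 0.0509] diam 0.0293
b [241.7 231.8] 189 [14.6 14.7] [234.3 213.4] 248 [13.5 22. ] X [ 0.482   0.0623 -0.0795] err 1.7 2.08 top@z [ 0.4772  0.0624 -0.0795] diam 0.0435
d [288.6 229.9] 385 [21.  21.5] [234.2 214.8] 303 [16.9 20.8] X [ 0.4673 -0.0554  0.0872] err 0.39 0.5 top@z [ 0.4682 -0.0555  0.0872] diam 0.0535
c [355.8 237.9] 279 [17.5 18.5] [248.2 277.6] 310 [18.4 19.6] X [ 0.4542 -0.2206  0.0751] err 0.47 0.69 top@z [ 0.4554 -0.2206  0.0751] diam 0.046
top [ 83  68  30  73 691] [ 97.3 114.9]
top [ 195  109  136   84 8433] [263.9 150.8]
top [ 423  120   89   84 6200] [470.4 160.7]
top [277 219  23  23 405] [288.5 229.9]
[([223.3, 121.6], 29), ([304.9, 145.3], 54), ([225.5, 157.5], 4), ([243.7, 159.7], 3), ([310.0, 168.0], 5)]
side [ 259  146  101  105 6215] [307.4 198.9]
side [224 206  22  18 310] [234.2 214.9]
side [ 60 223  31  58 851] [ 79.9 244.6]
side [238 268  21  20 316] [248.3 277.7]
side [ 331  331  117   53 3471] [392.5 365.3]
[([206.0, 104.0], 1), ([304.4, 109.4], 41), ([192.0, 109.0], 1), ([198.5, 109.0], 2), ([286.0, 109.0], 1), ([289.0, 108.0], 1), ([291.2, 111.8], 4), ([269.0, 152.0], 1), ([314.9, 159.2], 15), ([285.0, 169.0], 1), ([289.0, 182.0], 1), ([318.6, 184.8], 47), ([326.6, 222.8], 48), ([307.3, 233.3], 3)]
```

```bash
cat > m2.py <<'E'
import cv2,numpy as np
from h import *
T=load('top0');S=load('side0')
print('b',tri(T,(241.7,231.8),S,(222,187.4)))
print('dots',[np.round(tri(T,a,S,b)[0],4) for a,b in(((310,168),(307.3,233.3)),((304.9,145.3),(326.6,222.8)),((223.3,121.6),(314.9,159.2)))])
Q={}
for n,c,s in(('top',T,(195,109)),('side',S,(259,146))):
    m=((c['p'].min(2)>130)*255).astype(np.uint8)
    k,l,st,ce=cv2.connectedComponentsWithStats(m,connectivity=4)
    i=[i for i in range(1,k) if abs(st[i,:2]-s).max()<4][0]
    h=cv2.convexHull(cv2.findContours((l==i).astype(np.uint8),0,1)[0][0])
    q=cv2.approxPolyDP(h,6,True)[:,0];print(n,len(q),q.tolist());Q[n]=q.astype(float)
for q in Q['top']: print(q,np.round(plane(T,q,.012)[0],4),np.round(plane(T,q,.008)[0],4))
for q in Q['side']: print(q,np.round(plane(S,q,.012)[0],4),np.round(plane(S,q,.008)[0],4))
E
python3 m2.py
```

```text
b (array([0.46194569, 0.05847668, 0.06220395]), np.float64(0.1874611032278885), np.float64(0.22624188288076635))
dots [array([ 0.6451, -0.1168,  0.0063]), array([ 0.7075, -0.1025,  0.0068]), array([0.7684, 0.1222, 0.0068])]
top 4 [[205, 110], [330, 124], [325, 191], [195, 177]]
side 4 [[318, 145], [360, 237], [288, 251], [259, 154]]
[205. 110.] [0.7992 0.1736 0.012 ] [0.8008 0.1741 0.008 ]
[330. 124.] [ 0.7704 -0.1702  0.012 ] [ 0.7719 -0.1709  0.008 ]
[325. 191.] [ 0.5828 -0.1562  0.012 ] [ 0.5837 -0.1568  0.008 ]
[195. 177.] [0.6092 0.1895 0.012 ] [0.6101 0.1901 0.008 ]
[318. 145.] [0.798  0.1711 0.012 ] [0.8    0.1747 0.008 ]
[360. 237.] [ 0.768  -0.1723  0.012 ] [ 0.7699 -0.1704  0.008 ]
[288. 251.] [ 0.576  -0.1535  0.012 ] [ 0.5769 -0.1515  0.008 ]
[259. 154.] [0.6089 0.1919 0.012 ] [0.61   0.1955 0.008 ]
```

The jar heights (51, 62, 75 and 87 mm) and positions fit the text. Tray corners agree between the views to a few mm, giving origin about (0.638, 0.013) and yaw about -0.08. A helper will work out the shifts.

```bash
cat > go.py <<'E'
import sys,numpy as np
from scipy.spatial.transform import Rotation as R
from workcell import get_obs
# usage: go.py x y z  -> shift and turn along the tool's axes to bring TCP there, pointing down, closing along -0.08 rad
o=get_obs();T=R.from_quat(o['tool_rot']);a=-0.08
G=R.from_matrix(np.c_[[-np.sin(a),np.cos(a),0],[np.cos(a),np.sin(a),0],[0,0,-1]])
rv=(T.inv()*G).as_rotvec();d=T.inv().apply(np.array(sys.argv[1:4],float)-o['eef_pos'])
print('turn',np.round(rv,3),'shift',np.round(d,4),'rows',max(np.linalg.norm(d)/.0625,np.linalg.norm(rv)/.188))
E
python3 go.py 0.4545 -0.2206 0.20
python3 - <<'E'
from h import *
T=load('top0');h=cv2.cvtColor(T['p'],cv2.COLOR_RGB2HSV)
v,u=np.where(cv2.inRange(h,(95,120,40),(125,255,255))>0)
k=(u>320)&(u<390)&(v>150)&(v<210);P=plane(T,np.c_[u,v][k],.07);print('mug',P.min(0),P.max(0))
E
```

```text
turn [-2.000e-03 -1.000e-03 -1.032e+00] shift [ 0.3098 -0.1003  0.0307] rows 5.489359727406428
mug [ 0.62055761 -0.24524793  0.07      ] [ 0.62055761 -0.24524793  0.07      ]
```

```bash
python3 -m jog '[[0,0,-1.032,0.31,-0.1,0.031,0.085],[0,0,-1.032,0.31,-0.1,0.031,0.085],[0,0,-1.032,0.31,-0.1,0.031,0.085],[0,0,-1.032,0.31,-0.1,0.031,0.085],[0,0,-1.032,0.31,-0.1,0.031,0.085],[0,0,-1.032,0.31,-0.1,0.031,0.085],[0,0,-1.032,0.31,-0.1,0.031,0.085],[0,0,-1.032,0.31,-0.1,0.031,0.085],[0,0,-1.032,0.31,-0.1,0.031,0.085]]'
cat > look.py <<'E'
import sys,cv2,numpy as np
from workcell import imaging
for n in sys.argv[2:]:
    c=imaging.calibration(n);p,d=imaging.camera(n);f=n+sys.argv[1]
    np.savez(f+'.npz',p=p,d=d,K=c['mtx'],R=c['R'],t=c['t']);cv2.imwrite(f'pics/{f}.png',p[:,:,::-1])
E
python3 look.py 1 wrist
python3 go.py 0.4545 -0.2206 0.10
python3 -c "
from h import *
print('mug rim',plane(load('top0'),(363.7,178.7),.08))"
```

```text
clock: 1.23
eef_pos: [0.4543, -0.2223, 0.2004]
tool_rot: [0.736, 0.677, -0.0, 0.0]
ft_force: [0.0, 0.1, 0.3]
grip_width: 0.0846
grasp_force: 0.0
turn [ 0.     0.    -0.003] shift [ 1.700e-03 -1.000e-04  1.005e-01] rows 1.608038918904516
mug rim [[ 0.60329022 -0.24158298  0.08      ]]
```

View pics/wrist1.png

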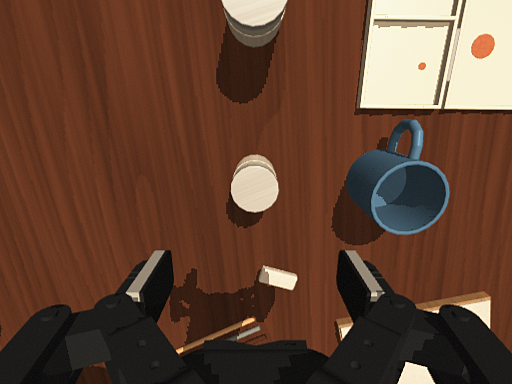

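Wrist view: C's lid at (255,188) between the finger lines, mug rim at (410,197), and the tray's near corner at (358,108). I'll cast these to check the earlier numbers.

```bash
python3 - <<'E'
from h import *
W=load('wrist1');T=load('top0')
g=W['p'].min(2);w=(g[140:225,215:300]>165).astype(np.uint8)
k,l,st,ce=cv2.connectedComponentsWithStats(w);i=1+np.argmax(st[1:,4]);print(st[i],ce[i]+[215,140])
c=ce[i]+[215,140]
X=tri(W,c,T,(355.8,237.9));print('C two-view',X,plane(W,c,.074))
d=2*np.sqrt(st[i,4]/np.pi);print('diam px',d)
print('corner',plane(W,(358,108),.012),'corner tri',tri(W,(358,108),T,(325.5,191.5))[0],'dot',tri(W,(422,66),T,(310,168))[0])
print('mug rim',plane(W,(410,197),.08))
E
```

```text
[  16   26   47   46 1686] [254.23724792 188.23724792]
C two-view (array([ 0.45461528, -0.2185895 ,  0.08287486]), np.float64(0.21322891645885422), np.float64(0.036399071707246496)) [[ 0.45433122 -0.22088961  0.074     ]]
diam px 46.33229837190774
corner [[ 0.57542154 -0.1557109   0.012     ]] corner tri [ 0.58348615 -0.15888311 -0.00327617] dot [ 0.64671044 -0.11745089  0.00325948]
mug rim [[ 0.60456122 -0.24063557  0.08      ]]
```

```bash
python3 -m jog '[[0,0,0,0.0015,0,0.06,0.085],[0,0,0,0.0015,0,0.12,0.085],[0,0,0,0.0015,0,0.16,0.085],[0,0,0,0.0015,0,0.175,0.085],[0,0,0,0.0015,0,0.175,0.085],[0,0,0,0.0015,0,0.175,0.03],[0,0,0,0.0015,0,0.175,0.03],[0,0,0,0.0015,0,0.175,0.03],[0,0,0,0.0015,0,0.175,0.03],[0,0,0,0.0015,0,0.175,0.03]]'; python3 go.py 0.6414 0.0562 0.15
```

```text
clock: 2.52
eef_pos: [0.4565, -0.2206, 0.0273]
tool_rot: [0.735, 0.678, 0.0, 0.002]
ft_force: [-0.3, 0.3, 6.5]
grip_width: 0.0471
grasp_force: 61.5
turn [0.003 0.002 0.   ] shift [ 0.2905  0.1626 -0.1227] rows 5.676054555614807
```

```bash
python3 -m jog '[[0,0,0,0,0,-0.03,0.03],[0,0,0,0,0,-0.08,0.03],[0,0,0,0,0,-0.125,0.03],[0,0,0,0.05,0.03,-0.125,0.03],[0,0,0,0.1,0.06,-0.125,0.03],[0,0,0,0.15,0.09,-0.125,0.03],[0,0,0,0.2,0.12,-0.125,0.03],[0,0,0,0.25,0.145,-0.125,0.03],[0,0,0,0.29,0.163,-0.125,0.03],[0,0,0,0.29,0.163,-0.125,0.03]]';python3 look.py 2 wrist; python3 go.py 0.6414 0.0562 0.06
```

```text
clock: 3.78
eef_pos: [0.6419, 0.0598, 0.1499]
tool_rot: [0.733, 0.68, 0.0, -0.0]
ft_force: [-1.2, 0.1, -1.8]
grip_width: 0.0466
grasp_force: 62.2
turn [-0.     0.     0.003] shift [-0.0016  0.0006  0.09  ] rows 1.439996308677112
```

View pics/wrist2.png

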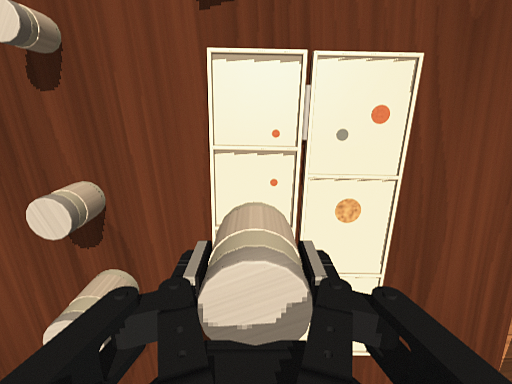

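The wrist view shows the row's +y end corners at (207,49) and (307,50), a separator at v≈147, and C straight in the fingers. I'll use these to check the tray frame.

```bash
python3 - <<'E'
from h import *
W=load('wrist2')
o=np.array([.638,.0133]);a=-.08;M=np.array([[np.cos(a),-np.sin(a)],[np.sin(a),np.cos(a)]])
for uv,l in(((207,49),(-.045,.174)),((307,50),(.045,.174)),((212,148),(-.045,.086)),((302,148),(.045,.086))):
    p=plane(W,uv,.012)[0][:2];print(np.round(p,4),'pred',np.round(o+M@l,4),'local',np.round(M.T@(p-o),4))
E
```

```text
[0.6096 0.1894] pred [0.607  0.1903] local [-0.0424  0.1733]
[0.6982 0.1819] pred [0.6968 0.1831] local [0.0466 0.1729]
[0.6035 0.1021] pred [0.6    0.1026] local [-0.0415  0.0858]
[0.6916 0.0954] pred [0.6897 0.0954] local [0.0469 0.0862]
```

```bash
python3 -m jog '[[0,0,0,-0.001,0,0.05,0.03],[0,0,0,-0.001,0,0.09,0.03],[0,0,0,-0.001,0,0.105,0.03],[0,0,0,-0.001,0,0.11,0.03],[0,0,0,-0.001,0,0.11,0.03],[0,0,0,-0.001,0,0.11,0.03]]'; python3 go.py 0.642 0.0562 0.0313
```

```text
clock: 4.58
eef_pos: [0.6422, 0.0552, 0.0423]
tool_rot: [0.735, 0.678, 0.001, 0.001]
ft_force: [0.4, 0.1, -1.1]
grip_width: 0.0468
grasp_force: 62.2
turn [ 0.004 -0.001 -0.   ] shift [ 0.001  -0.0004  0.011 ] rows 0.1772046317944665
```

```bash
python3 -m jog '[[0,0,0,0.001,0,0.003,0.03],[0,0,0,0.001,0,0.006,0.03],[0,0,0,0.001,0,0.008,0.03],[0,0,0,0.001,0,0.009,0.03],[0,0,0,0.001,0,0.01,0.03],[0,0,0,0.001,0,0.011,0.03],[0,0,0,0.001,0,0.011,0.03]]'
```

```text
clock: 5.45
eef_pos: [0.6406, 0.0563, 0.0313]
tool_rot: [0.735, 0.678, 0.0, 0.0]
ft_force: [-5.0, 0.3, 9.7]
grip_width: 0.0471
grasp_force: 63.0
```

```bash
python3 -m jog '[[0,0,0,0,0,0,0.085],[0,0,0,0,0,0,0.085],[0,0,0,0,0,0,0.085],[0,0,0,0,0,-0.01,0.085],[0,0,0,0,0,-0.06,0.085],[0,0,0,0,0,-0.12,0.085],[0,0,0,0,0,-0.17,0.085],[0,0,0,0,0,-0.17,0.085]]'; python3 go.py 0.4675 -0.0555 0.20
```

```text
clock: 6.45
eef_pos: [0.6442, 0.0565, 0.2063]
tool_rot: [0.735, 0.678, 0.005, 0.004]
ft_force: [0.7, -0.7, 0.1]
grip_width: 0.0851
grasp_force: 0.0
turn [ 0.012 -0.002  0.   ] shift [-0.1258 -0.1672  0.004 ] rows 3.3482973629080623
```

```bash
python3 -m jog '[[0,0,0,-0.04,-0.05,0,0.085],[0,0,0,-0.08,-0.1,0,0.085],[0,0,0,-0.11,-0.145,0,0.085],[0,0,0,-0.126,-0.167,0,0.085],[0,0,0,-0.126,-0.167,0,0.085],[0,0,0,-0.126,-0.167,0,0.085],[0,0,0,-0.126,-0.167,0,0.085]]'; python3 look.py 3 wrist top; cat > lid.py <<'E'
import sys
from h import *
n,z,x,y=sys.argv[1],*map(float,sys.argv[2:5])
W=load(n);q=W['K']@(W['R']@[x,y,z]+W['t']);u,v=(q[:2]/q[2]).astype(int);r=55
u0,v0=max(u-r,0),max(v-r,0)
m=(W['p'].min(2)[v0:v+r,u0:u+r]>165).astype(np.uint8)
k,l,st,ce=cv2.connectedComponentsWithStats(m);i=1+np.argmax(st[1:,4]);c=ce[i]+[u0,v0]
print('pred',u,v,'found',np.round(c,1),st[i],'->',np.round(plane(W,c,z)[0],4))
E
python3 lid.py wrist3 0.0865 .4675 -.0555; python3 go.py .4675 -.0555 0.035
```

```text
clock: 7.32
eef_pos: [0.4652, -0.0555, 0.199]
tool_rot: [0.734, 0.679, 0.0, -0.0]
ft_force: [0.4, -0.2, -1.1]
grip_width: 0.0853
grasp_force: 0.0
pred 256 193 found [257.2 193. ] [  27   28   59   55 2518] -> [ 0.4679 -0.0551  0.0865]
turn [-0.    -0.     0.001] shift [0.0003 0.0025 0.164 ] rows 2.6236214352887854
```

View pics/wrist3.png

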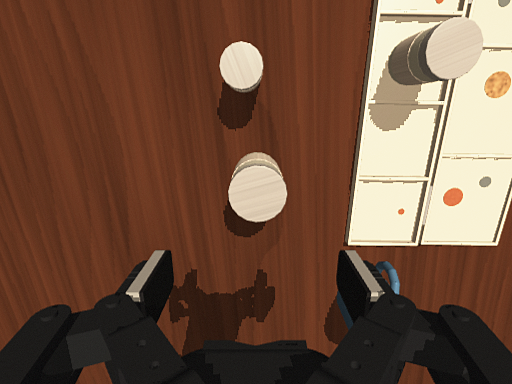

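D's lid at (257,193) confirms its position, and C stands upright in the third well. Now pick D.

```bash
python3 -m jog '[[0,0,0,0,0.0025,0.06,0.085],[0,0,0,0,0.0025,0.12,0.085],[0,0,0,0,0.0025,0.155,0.085],[0,0,0,0,0.0025,0.164,0.085],[0,0,0,0,0.0025,0.164,0.085],[0,0,0,0,0.0025,0.164,0.04],[0,0,0,0,0.0025,0.164,0.04],[0,0,0,0,0.0025,0.164,0.04],[0,0,0,0,0.0025,0.164,0.04],[0,0,0,0,0.0025,0.164,0.04]]'; python3 go.py 0.6488 0.1419 0.18
```

```text
clock: 8.68
eef_pos: [0.4685, -0.0564, 0.0372]
tool_rot: [0.735, 0.678, 0.001, 0.002]
ft_force: [-0.3, 1.3, 4.8]
grip_width: 0.0546
grasp_force: 63.0
turn [ 0.004  0.    -0.   ] shift [ 0.2121  0.1645 -0.1421] rows 4.8591092629471
```

```bash
python3 -m jog '[[0,0,0,0,0,-0.03,0.04],[0,0,0,0,0,-0.08,0.04],[0,0,0,0,0,-0.13,0.04],[0,0,0,0.04,0.03,-0.14,0.04],[0,0,0,0.09,0.07,-0.14,0.04],[0,0,0,0.14,0.11,-0.14,0.04],[0,0,0,0.18,0.14,-0.14,0.04],[0,0,0,0.205,0.16,-0.14,0.04],[0,0,0,0.211,0.164,-0.14,0.04],[0,0,0,0.211,0.164,-0.14,0.04]]'; python3 -m jog '[[0,0,0,0,0,0.04,0.04],[0,0,0,0,0,0.08,0.04],[0,0,0,0,0,0.11,0.04],[0,0,0,0,0,0.125,0.04],[0,0,0,0,0,0.126,0.04],[0,0,0,0,0,0.126,0.04]]'; python3 go.py 0.6488 0.141 0.0412
```

```text
clock: 9.93
eef_pos: [0.6466, 0.1408, 0.175]
tool_rot: [0.735, 0.678, -0.001, -0.0]
ft_force: [-1.0, -0.4, -2.7]
grip_width: 0.0549
grasp_force: 64.4
clock: 10.68
eef_pos: [0.6482, 0.1409, 0.0511]
tool_rot: [0.735, 0.678, 0.001, 0.001]
ft_force: [0.6, -0.3, -2.5]
grip_width: 0.0551
grasp_force: 64.4
turn [ 0.003 -0.001 -0.   ] shift [0.0002 0.0005 0.0099] rows 0.1587028798480006
```

```bash
python3 -m jog '[[0,0,0,0,0,0.003,0.04],[0,0,0,0,0,0.006,0.04],[0,0,0,0,0,0.007,0.04],[0,0,0,0,0,0.008,0.04],[0,0,0,0,0,0.009,0.04],[0,0,0,0,0,0.0095,0.04],[0,0,0,0,0,0.0095,0.04]]'
```

```text
clock: 11.55
eef_pos: [0.6471, 0.1411, 0.0413]
tool_rot: [0.735, 0.678, 0.0, 0.0]
ft_force: [-3.9, -1.1, 5.7]
grip_width: 0.0549
grasp_force: 65.0
```

Contact at about 8 N. Release D and go over B.

```bash
python3 -m jog '[[0,0,0,0,0,0,0.085],[0,0,0,0,0,0,0.085],[0,0,0,0,0,0,0.085],[0,0,0,0,0,-0.01,0.085],[0,0,0,0,0,-0.06,0.085],[0,0,0,0,0,-0.12,0.085],[0,0,0,0,0,-0.16,0.085],[0,0,0,0,0,-0.16,0.085]]'; python3 go.py 0.462 0.0583 0.20
```

```text
clock: 12.55
eef_pos: [0.6499, 0.1415, 0.206]
tool_rot: [0.735, 0.678, 0.005, 0.003]
ft_force: [-0.1, -1.1, -0.2]
grip_width: 0.0852
grasp_force: 0.0
turn [ 0.01  -0.003 -0.   ] shift [-0.098  -0.1807  0.0038] rows 3.2893814016182996
```

```bash
python3 -m jog '[[0,0,0,-0.03,-0.05,0,0.085],[0,0,0,-0.06,-0.1,0,0.085],[0,0,0,-0.085,-0.15,0,0.085],[0,0,0,-0.098,-0.18,0,0.085],[0,0,0,-0.098,-0.18,0,0.085],[0,0,0,-0.098,-0.18,0,0.085],[0,0,0,-0.098,-0.18,0,0.085]]'; python3 look.py 4 wrist; python3 lid.py wrist4 0.062 .462 .0585; python3 go.py .462 .0585 0.018
```

```text
clock: 13.42
eef_pos: [0.4609, 0.058, 0.1996]
tool_rot: [0.735, 0.678, 0.0, 0.0]
ft_force: [-0.2, 0.1, 0.1]
grip_width: 0.0846
grasp_force: 0.0
pred 255 186 found [255.6 185.8] [  37   37   38   37 1072] -> [0.4622 0.0588 0.062 ]
turn [-0.  0.  0.] shift [0.0006 0.0012 0.1815] rows 2.9039795684069225
```

```bash
python3 -m jog '[[0,0,0,0.0005,0.001,0.06,0.085],[0,0,0,0.0005,0.001,0.12,0.085],[0,0,0,0.0005,0.001,0.165,0.085],[0,0,0,0.0005,0.001,0.181,0.085],[0,0,0,0.0005,0.001,0.181,0.085],[0,0,0,0.0005,0.001,0.181,0.025],[0,0,0,0.0005,0.001,0.181,0.025],[0,0,0,0.0005,0.001,0.181,0.025],[0,0,0,0.0005,0.001,0.181,0.025],[0,0,0,0.0005,0.001,0.181,0.025]]'; python3 go.py 0.6350 -0.0296 0.15
```

```text
clock: 14.72
eef_pos: [0.4621, 0.0583, 0.0201]
tool_rot: [0.735, 0.678, 0.001, 0.001]
ft_force: [-0.6, 0.6, 6.0]
grip_width: 0.0388
grasp_force: 60.0
turn [ 0.003 -0.001  0.   ] shift [-0.0737  0.1797 -0.1294] rows 3.734402762472467
```

```bash
python3 -m jog '[[0,0,0,0,0,-0.03,0.025],[0,0,0,0,0,-0.08,0.025],[0,0,0,0,0,-0.13,0.025],[0,0,0,-0.02,0.05,-0.13,0.025],[0,0,0,-0.04,0.1,-0.13,0.025],[0,0,0,-0.06,0.15,-0.13,0.025],[0,0,0,-0.072,0.175,-0.13,0.025],[0,0,0,-0.074,0.18,-0.13,0.025],[0,0,0,-0.074,0.18,-0.13,0.025],[0,0,0,-0.074,0.18,-0.13,0.025]]'; python3 -m jog '[[0,0,0,0,0,0.04,0.025],[0,0,0,0,0,0.08,0.025],[0,0,0,0,0,0.105,0.025],[0,0,0,0,0,0.117,0.025],[0,0,0,0,0,0.117,0.025],[0,0,0,0,0,0.117,0.025]]'; python3 go.py 0.6350 -0.030 0.024
```

```text
clock: 15.98
eef_pos: [0.6333, -0.0293, 0.1489]
tool_rot: [0.735, 0.679, -0.0, -0.0]
ft_force: [-0.2, 0.2, -1.0]
grip_width: 0.0386
grasp_force: 60.7
clock: 16.73
eef_pos: [0.6355, -0.03, 0.0334]
tool_rot: [0.735, 0.678, 0.001, 0.001]
ft_force: [0.2, -0.2, -0.8]
grip_width: 0.039
grasp_force: 60.7
turn [ 0.003 -0.     0.   ] shift [-0.0001 -0.0005  0.0094] rows 0.15143452142075634
```

```bash
python3 -m jog '[[0,0,0,0,0,0.003,0.025],[0,0,0,0,0,0.005,0.025],[0,0,0,0,0,0.006,0.025],[0,0,0,0,0,0.007,0.025],[0,0,0,0,0,0.008,0.025],[0,0,0,0,0,0.009,0.025],[0,0,0,0,0,0.009,0.025]]'
```

```text
clock: 17.6
eef_pos: [0.6345, -0.0301, 0.0242]
tool_rot: [0.735, 0.678, 0.0, 0.0]
ft_force: [-3.1, -0.6, 6.8]
grip_width: 0.0389
grasp_force: 61.1
```

Contact again; release B and go over A.

```bash
python3 -m jog '[[0,0,0,0,0,0,0.085],[0,0,0,0,0,0,0.085],[0,0,0,0,0,0,0.085],[0,0,0,0,0,-0.01,0.085],[0,0,0,0,0,-0.06,0.085],[0,0,0,0,0,-0.12,0.085],[0,0,0,0,0,-0.175,0.085],[0,0,0,0,0,-0.175,0.085]]'; python3 go.py 0.4622 0.2147 0.20
```

```text
clock: 18.6
eef_pos: [0.638, -0.0302, 0.2053]
tool_rot: [0.735, 0.678, 0.005, 0.005]
ft_force: [1.0, -1.5, 0.3]
grip_width: 0.0849
grasp_force: 0.0
turn [ 0.013 -0.    -0.   ] shift [ 0.2301 -0.1949  0.0028] rows 4.824610046511328
```

```bash
python3 -m jog '[[0,0,0,0.04,-0.04,0,0.085],[0,0,0,0.085,-0.08,0,0.085],[0,0,0,0.13,-0.12,0,0.085],[0,0,0,0.18,-0.16,0,0.085],[0,0,0,0.22,-0.19,0,0.085],[0,0,0,0.23,-0.194,0,0.085],[0,0,0,0.23,-0.194,0,0.085],[0,0,0,0.23,-0.194,0,0.085],[0,0,0,0.23,-0.194,0,0.085]]'; python3 look.py 5 wrist; python3 lid.py wrist5 0.050 .4622 .2147; python3 go.py .4622 .2147 0.011
```

```text
clock: 19.73
eef_pos: [0.4601, 0.2135, 0.1976]
tool_rot: [0.736, 0.677, -0.0, 0.0]
ft_force: [0.6, 0.2, -0.5]
grip_width: 0.0847
grasp_force: 0.0
pred 256 182 found [256.5 180.3] [ 41  34  29  36 761] -> [0.4627 0.2174 0.05  ]
turn [-0.     0.    -0.002] shift [0.0013 0.0021 0.1866] rows 2.985998638930397
```

View pics/wrist5.png

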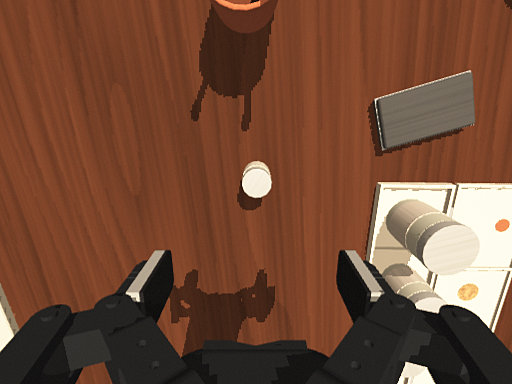

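A at (257,182) matches the prediction, since the blob includes some of the body side. D is standing in the end well. Pick A.

```bash
python3 -m jog '[[0,0,0,0.0013,0.002,0.06,0.085],[0,0,0,0.0013,0.002,0.12,0.085],[0,0,0,0.0013,0.002,0.165,0.085],[0,0,0,0.0013,0.002,0.185,0.085],[0,0,0,0.0013,0.002,0.185,0.085],[0,0,0,0.0013,0.002,0.185,0.02],[0,0,0,0.0013,0.002,0.185,0.02],[0,0,0,0.0013,0.002,0.185,0.02],[0,0,0,0.0013,0.002,0.185,0.02],[0,0,0,0.0013,0.002,0.185,0.02]]'; python3 go.py 0.6282 -0.1153 0.15
```

```text
clock: 21.02
eef_pos: [0.4626, 0.2163, 0.0141]
tool_rot: [0.735, 0.678, 0.001, 0.0]
ft_force: [-0.7, -0.6, 6.2]
grip_width: 0.0307
grasp_force: 59.3
turn [ 0.002 -0.001  0.   ] shift [-0.3171  0.1919 -0.1358] rows 6.316038498686109
```

```bash
python3 -m jog '[[0,0,0,0,0,-0.05,0.02],[0,0,0,0,0,-0.1,0.02],[0,0,0,0,0,-0.136,0.02],[0,0,0,-0.05,0.03,-0.136,0.02],[0,0,0,-0.1,0.06,-0.136,0.02],[0,0,0,-0.15,0.09,-0.136,0.02],[0,0,0,-0.2,0.12,-0.136,0.02],[0,0,0,-0.25,0.15,-0.136,0.02],[0,0,0,-0.29,0.175,-0.136,0.02],[0,0,0,-0.316,0.192,-0.136,0.02]]'; python3 -m jog '[[0,0,0,0,0,0,0.02],[0,0,0,0,0,0,0.02],[0,0,0,0,0,0,0.02]]';python3 look.py 6 wrist; python3 go.py 0.6282 -0.1145 0.0281
```

```text
clock: 22.28
eef_pos: [0.6281, -0.1169, 0.1484]
tool_rot: [0.736, 0.678, -0.0, -0.0]
ft_force: [0.5, 0.7, -0.7]
grip_width: 0.0305
grasp_force: 59.5
clock: 22.65
eef_pos: [0.6272, -0.1133, 0.1489]
tool_rot: [0.734, 0.679, -0.0, -0.0]
ft_force: [0.1, -0.2, -0.1]
grip_width: 0.0308
grasp_force: 59.5
turn [-0.    -0.     0.002] shift [-0.0012  0.001   0.1209] rows 1.934797734629666
```

View pics/wrist6.png

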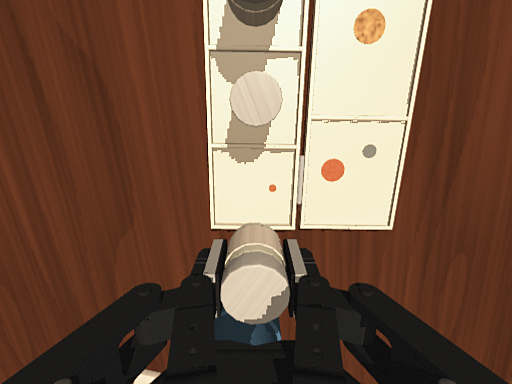

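A is in the grip at (255,280) and B is centred in its well at (256,98). I'll check well 1's centre from its inner corners before lowering.

```bash
python3 - <<'E'
from h import *
W=load('wrist6')
P=plane(W,[(211,147),(297,147),(296,229),(211,229)],.012);print(np.round(P,4),P.mean(0)); print('B',plane(W,(256,98),.066))
E
python3 -m jog '[[0,0,0,-0.001,0.001,0.04,0.02],[0,0,0,-0.001,0.001,0.08,0.02],[0,0,0,-0.001,0.001,0.11,0.02],[0,0,0,-0.001,0.001,0.12,0.02],[0,0,0,-0.001,0.001,0.12,0.02],[0,0,0,-0.001,0.001,0.12,0.02]]';python3 go.py 0.6282 -0.1145 0.0181
```

```text
[[ 0.5881 -0.0697  0.012 ]
 [ 0.6719 -0.0763  0.012 ]
 [ 0.6678 -0.1635  0.012 ]
 [ 0.5771 -0.1563  0.012 ]] [ 0.62623515 -0.11644176  0.012     ]
B [[ 0.63510554 -0.02957511  0.066     ]]
clock: 23.45
eef_pos: [0.63, -0.1156, 0.0307]
tool_rot: [0.735, 0.678, 0.001, 0.001]
ft_force: [1.0, 0.2, -0.7]
grip_width: 0.0308
grasp_force: 59.5
turn [0.003 0.    0.   ] shift [ 0.001  -0.0019  0.0126] rows 0.20452021646415885
```

```bash
python3 -m jog '[[0,0,0,0,-0.002,0.004,0.02],[0,0,0,0,-0.002,0.007,0.02],[0,0,0,0,-0.002,0.009,0.02],[0,0,0,0,-0.002,0.01,0.02],[0,0,0,0,-0.002,0.011,0.02],[0,0,0,0,-0.002,0.012,0.02],[0,0,0,0,-0.002,0.012,0.02]]'
```

```text
clock: 24.32
eef_pos: [0.6266, -0.1155, 0.0182]
tool_rot: [0.735, 0.678, 0.0, 0.0]
ft_force: [-3.3, 0.8, 6.0]
grip_width: 0.0306
grasp_force: 59.8
```

Release A, rise, and back off towards the robot to clear the view.

```bash
python3 -m jog '[[0,0,0,0,0,0,0.085],[0,0,0,0,0,0,0.085],[0,0,0,0,0,0,0.085],[0,0,0,0,0,-0.01,0.085],[0,0,0,0,0,-0.06,0.085],[0,0,0,0,0,-0.12,0.085],[0,0,0,0,0,-0.18,0.085],[0,0,0,0,-0.06,-0.2,0.085],[0,0,0,0,-0.12,-0.2,0.085],[0,0,0,0,-0.18,-0.2,0.085]]'; python3 -m jog '[[0,0,0,-0.06,-0.06,0,0.085],[0,0,0,-0.12,-0.1,0,0.085],[0,0,0,-0.18,-0.12,0,0.085],[0,0,0,-0.22,-0.12,0,0.085],[0,0,0,-0.22,-0.12,0,0.085],[0,0,0,-0.22,-0.12,0,0.085]]'; python3 look.py 7 top side
python3 - <<'E'
import cv2,numpy as np
from h import *
T=load('top7');S=load('side7')
a=cv2.resize(T['p'][90:260,80:420],None,fx=2.2,fy=2.2,interpolation=2)
b=cv2.resize(S['p'][110:310,190:390],None,fx=2,fy=2,interpolation=2)
cv2.imwrite('pics/t7.png',a[:,:,::-1]);cv2.imwrite('pics/s7.png',b[:,:,::-1])
E
```

```text
clock: 25.58
eef_pos: [0.4458, -0.1009, 0.2179]
tool_rot: [0.735, 0.678, 0.001, 0.001]
ft_force: [-0.2, 0.0, 0.8]
grip_width: 0.0848
grasp_force: 0.0
clock: 26.32
eef_pos: [0.3097, -0.3109, 0.2171]
tool_rot: [0.735, 0.678, 0.0, -0.0]
ft_force: [0.5, 0.4, -0.1]
grip_width: 0.0851
grasp_force: 0.0
```

View pics/t7.png

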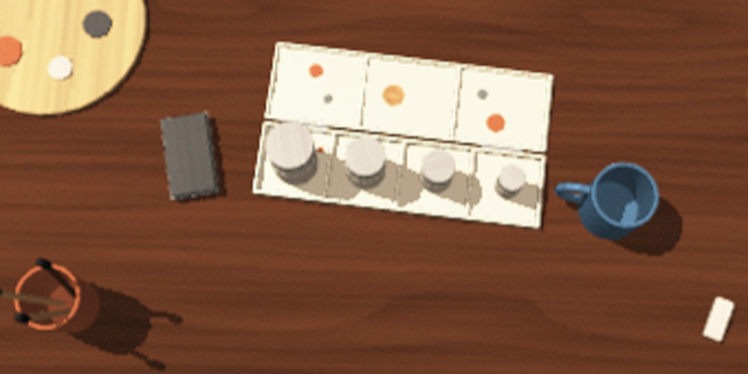

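View pics/s7.png

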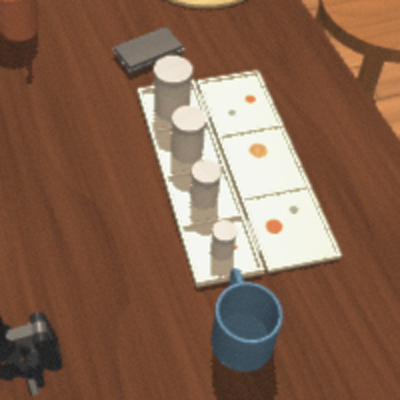

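All four jars stand upright in the right order: D, C, B, A at crop u = 291, 366, 438, 511, with A next to the mug. A numeric check of centring and of the bystanders:

```bash
python3 - <<'E'
from h import *
T=load('top7');T0=load('top0')
o=np.array([.638,.0133]);a=-.08;M=np.array([[np.cos(a),-np.sin(a)],[np.sin(a),np.cos(a)]])
v,u=np.mgrid[:384,:512];uv=np.c_[u.ravel(),v.ravel(),np.ones(u.size)]
P=(uv@np.linalg.inv(T['K']).T*T['d'].reshape(-1,1)-T['t'])@T['R'];L=(P[:,:2]-o)@M
for n,y,h in(('a',-.129,.054),('b',-.043,.066),('c',.043,.078),('d',.129,.09)):
    k=(abs(L[:,1]-y)<.045)&(abs(L[:,0])<.06)&(abs(P[:,2]-h)<.005)
    c=(plane(T,uv[k][:,:2].mean(0),h)[0][:2]-o)@M;print(n,k.sum(),'dev mm',np.round((c-[0,y])*1e3,1),'z',round(float(np.median(P[k,2])),4))
D=np.abs(T['p'].astype(int)-T0['p']).max(2)
for n,(x0,x1,y0,y1) in{'mug':(330,382,160,202),'tin':(150,183,138,184),'pot':(72,122,205,244),'eraser':(398,416,223,247)}.items():
    print(n,(D[y0:y1,x0:x1]>60).sum())
E
```

```text
a 118 dev mm [ 0.6 -0.7] z 0.0544
b 183 dev mm [1.2 0.9] z 0.0667
c 269 dev mm [ 0.9 -0.2] z 0.0787
d 377 dev mm [ 0.2 -0.2] z 0.0907
mug 0
tin 0
pot 0
eraser 0
```

```bash
python3 -c "
from workcell import workorder
print(workorder.job_done())"
```

```text
the job is handed in; nothing more can be done
None
```

The job is handed in at about 26 s: all four jars stand upright, measured within about 1.5 mm of their well centres, from smallest beside the mug to largest at the far end, and the mug, small tin, brush pot and eraser show no movement in the before-and-after pictures.

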